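Raise the extraction hood's window to the red arrow

TASK

The freshly stained drawer knobs in the bench extraction hood need attention, so open it to its working height: with the fingertips under the yellow lip, push the counterweighted window steadily up until the lip is level with the point of the red arrow on the hood's post, then take the hand away and leave the window standing there. Do not throw the window up, and do not pick up, shift or knock over anything on the bench.

Things in the scene. Friction and masses are not known exactly. Their poses are not given: they have to be found in the camera images.
- hood: Bench-top extraction hood, 440 mm wide, 330 deep, 560 tall: grey posts and 98 mm tall plinth, clear sides, white fan unit on top; fixed. Origin on the bench top under the middle of the window; its x points into the hood, y to the left for a person facing its front, z up. Plinth front at x = -8 mm; posts' fronts at x = -12 mm, 172 to 220 mm either side
- sash (a joint): The hood's window, sliding straight up; value = height in m above shut, 0 to 0.19 (starts 0 to 0.03). About 0.9 kg, balanced by weights inside the posts: a push of some 3 to 6 N moves it, it coasts a little if pushed fast, and it stays where it is left
- lip_edge (a point): Middle of the front edge of the yellow lip along the window's bottom, 300 mm long along the hood's y; moves with the window. Edge rounded, 8 mm thick, this point at half its thickness. The lip stands 44 mm out from the plinth's front, its flat underside 102 mm above the bench when shut, open space below. Its top slopes up and back to the glass, so it cannot be pinched
- arrow_tip (a point): Point of the red arrow (58 mm long, 40 tall, 11 thick) clipped at a different height each time to the front of the hood's left-hand post (at the hood's +y), pointing level along the hood's y at the lip's left end, 12 mm beyond it. lip_edge must reach its height. Fixed
- stain_tin: Steel tin with yellow label, 90 mm diameter, 100 mm tall, standing upright, origin at the centre of its underside; leave it where it is
- varnish_jar: Amber jar with black lid, 64 mm diameter, 85 mm tall, standing upright, origin at the centre of its underside; leave it where it is
- sanding_block: Cork sanding block with a wooden grip, 110 x 65 x 38 mm tall, lying flat, origin at the centre of its underside; leave it where it is
- brush: Paint brush lying on the bench, under 30 mm tall, about 190 mm long along its x, origin about under its middle; leave it where it is
- screwdriver: Red-handled screwdriver lying on the bench, under 35 mm tall, about 190 mm long along its x, origin about under its middle; leave it where it is
- glue: Yellow glue bottle with an orange cap, 60 mm diameter, 170 mm tall, standing upright, origin at the centre of its underside; leave it where it is
- offcut: Pale wood offcut, 240 x 50 x 38 mm tall, lying along its x, origin at the centre of its underside; leave it where it is
- rinse_pot: White open plastic pot, 80 mm diameter, 90 mm tall, standing upright, origin at the centre of its underside; leave it where it is

How it is judged:
On the way:
1. the fingers push the window the last 40 mm up to the arrow (contact force between the fingers and hood above 0.5 N and z of lip_edge in the frame of arrow_tip between -0.04 and 0.01 m), for 0.1 s.
At the end, for the whole second after the job is handed in: The window stands still with the middle of the lip's front edge within 10 mm above or below the height of the arrow's point, and nobody holds it (z of lip_edge in the frame of arrow_tip between -0.01 and 0.01 m and velocity of joint sash between -0.01 and 0.01 m/s); the robot touches nothing.
It fails at once if the window is thrown: it moves faster than 0.25 m/s (velocity of joint sash above 0.25 m/s or velocity of joint sash below -0.25 m/s).
It fails at once if a thing on the bench is lifted, shifted by over 20 mm or knocked over (distance of any of stain_tin, varnish_jar, sanding_block, brush, screwdriver, glue, offcut, rinse_pot from where it was at the start of the episode above 0.02 m).
It also fails if it takes over 40 s, if anything falls off the work surface, if the arm or the gripper's body presses on something with over 40 N, if the wrist force passes 120 N, or if a joint passes its speed limit or range.

ROBOT

A 7-joint arm with a two-finger parallel gripper is mounted at the origin on the work surface. World frame = base frame: x ahead of the robot, y to its left, z up, the work surface at z = 0. Lengths are in m, angles in rad, forces in N, time in s.
With the tool pointing down it reaches from about 0.425 to 0.95 m from the base axis. Payload 4.7 kg.
Tool frame: the origin (TCP) lies midway between the tips of the shut fingers; the grasp point (between the pads) lies bot.grip_point_offset behind it (bot.grip_point_offset is the distance from the TCP to the grasp point, in m); y points along the fingers, x is the direction in which the jaws open and shut, and the axes are right-handed (so a half turn about y gives the same grasp; the last joint's range is limited). The gripper opens to 87 mm and grips with 3 to 60 N. Pads are 19 mm wide; open, the fingers measure 117 mm over their backs; the gripper's body (75 mm by 190 mm) begins 51 mm behind the grasp point.
Start: joints at [-1.294, 0.469, -0.049, 1.532, 0.024, 1.141, -0.082], TCP at [0.203, 0.644, 0.223] pointing down, gripper open.
Joint ranges: [-2.59, 2.59], [-0.33, 1.99], [-1.39, 1.29], [0.1, 2.45], [-1.04, 4.18], [0.21, 1.99], [-2.66, 2.66]. Speed limits (rad/s): [2.57, 2.57, 3.14, 3.14, 3.14, 3.14, 3.14].

INTERFACE

Orientations are given as a rotation vector (axis times angle).
In Python, from station import bot gives the robot as it stands. The module is installed in compiled form; this text tells all that it offers.
- The arm moves only by the tool servo_tool, never from a script. Its argument "deltas" is a list that holds one entry, the list of rows, each a list of 6 numbers: the shift along the tool's x, y, z in m, then the turn, a rotation vector about the tool's x, y, z in degrees. In form: [[[dx, dy, dz, ax, ay, az], ...]]. A call has 1 to 20 rows; each row shifts and turns the commanded pose from where the row before left it, along the tool's axes as they then stand; what a row does not reach is not made up. A row lasts 1/10 s, in which the tool goes at most 50 mm and 8.59 degrees, less where a joint would pass 70% of its speed; a pose out of reach is approached as far as the arm can. A call is refused whole if a number of a shift passes 0.05 or a number of a turn 8.59, either way. A call with a gripper value outside its range is refused whole. "hand" is the opening, from -1 (shut) to 1 (fully open), set as the call begins (left out, the last holds). The fingers move at their own pace and stop on an object; "force" is the grip in N (left out, the last holds). Time passes only in rows, so rows that do not move let the fingers close. It gives the time, the measured TCP pose, the force and the opening at its end, in the units of the state.
- bot.get_state(): the state, without advancing time (a new reading comes with each control period).
- bot.camera(name): name is "side" or "top" or "wrist"; returns the picture (384x512x3 uint8, red, green, blue); there is no depth.
- bot.camera_model(name): a dict with "fx", "fy", "cx", "cy" (pixels), "dist" ([k1, k2, p1, p2, k3] as OpenCV has them; the pictures are not rectified), "rvec" (rotation vector, rad) and "tvec" (3), from world to camera coordinates, as OpenCV has them. Camera axes: x right, y down, z forward; pixel columns grow to the right and rows downward; lengths in m; the calibration is good to about 2 mm. A picture is of the moment at which its call begins: read the wrist's pose just before it. camera_model takes no time and is no camera call; for the wrist camera it gives the pose at the moment of the call.
- bot.sign_off(): hands the job in, once; it reports no verdict.
Trained networks look in the newest picture that a camera, given by its name, has taken for a name from the list of things; names that differ only in an ending like _2 or _b are one class to them, and where a whole thing is asked for, a point or a joint stands for the part that bears it (a point fixed in the world has none). Each returns a list of dicts, best first, with "confidence" (0 to 1); they miss things now and then, are a little off and sometimes report something else, mostly with a low value. They report only what shows in the picture. A call takes as long as a camera call.
- bot.masks_of(camera, query): "pixels" (384x512 bool, what is visible of it) and "rect" ([left, top, right, bottom] in pixels, round what is visible of it).
- bot.tip_of(camera, query): "pixel" ([row, column] in pixels: a listed point, or the origin of a listed thing).
The state is a dict: "time": time; "qpos": joint angles; "qd": joint speeds; "effort": joint torques, N m; "tcp_pos": TCP position; "tool_rot": TCP orientation; "wrist_force": force on the tool from outside, world axes, zero at the start; "moment": the same for the moment, N m; "grip_width": opening from 0.0 (shut) to 1.0 (fully open).
Only numpy, scipy, OpenCV 4.12 (cv2) and the standard library are available. Lean on these libraries where they do the work, as an engineer would, in place of code of your own. Each camera call takes 0.05 s, during which the arm holds its last target. There are 200 camera calls.

## Working session

There is one attempt and no reset: what is moved stays moved. The work goes in short steps, Python scripts to look and compute and a tool call to move; the robot and the scene stay as the last step left them, time stands still between calls to the robot, and variables do not carry over. Pictures are saved under pics/ and viewed, about 8 in all and at most 12, crops included, and the job is handed in when it is done.

Besides the shell and the picture viewer there is one more tool, called after "Call:" in YAML: its name, and indented under it one key for each argument. servo_tool: Moves the arm, as the interface text tells. Its arguments: {"type":"object","properties":{"deltas":{"type":"array","items":{"type":"array","items":{"type":"array","items":{"type":"number"}}}},"hand":{"type":"number"},"force":{"type":"number"}},"required":["deltas"]}

```bash
mkdir -p pics
cat > h.py <<'E'
from station import bot
import numpy as np, cv2
from scipy.spatial.transform import Rotation as R
def cam(n):
    m=bot.camera_model(n); K=np.array([[m['fx'],0,m['cx']],[0,m['fy'],m['cy']],[0,0,1.]])
    return K,np.array(m['dist'],float),np.array(m['rvec'],float),np.array(m['tvec'],float)
def ray(c,px): # px=(row,col)
    K,d,r,t=c; u=cv2.undistortPoints(np.array([[[px[1],px[0]]]],float),K,d)[0,0]
    Rm=R.from_rotvec(r).as_matrix(); v=Rm.T@np.array([u[0],u[1],1]); return -Rm.T@t, v/np.linalg.norm(v)
def tri(rs):
    A=sum(np.eye(3)-np.outer(v,v) for o,v in rs); b=sum((np.eye(3)-np.outer(v,v))@o for o,v in rs)
    return np.linalg.solve(A,b)
def proj(c,P):
    K,d,r,t=c; return cv2.projectPoints(np.array(P,float).reshape(-1,1,3),r,t,K,d)[0][:,0]
E
python3 - <<'E'
from h import *
ims=[]
for n in ['side','top']:
    im=bot.camera(n); cv2.imwrite(f'pics/{n}0.png',im[...,::-1])
    c=cam(n); print(n,'cam pos',ray(c,(192,256)))
    for q in ['lip_edge','arrow_tip','hood','stain_tin','varnish_jar','sanding_block','brush','screwdriver','glue','offcut','rinse_pot']:
        r=bot.tip_of(n,q); print(q,[(np.round(x['pixel']),round(x['confidence'],2)) for x in r[:2]])
s=bot.get_state();print(s['time'],s['tcp_pos'],R.from_rotvec(s['tool_rot']).as_matrix().round(3),bot.grip_point_offset)
E
```

```text
side cam pos (array([ 0.39309408, -0.99763673,  0.85472114]), array([ 0.1082453 ,  0.80556763, -0.58253219]))
lip_edge [(array([169., 275.]), 0.73)]
arrow_tip [(array([242., 306.]), 0.74), (array([273., 228.]), 0.49)]
hood [(array([193., 275.]), 0.72)]
stain_tin [(array([241., 305.]), 0.63)]
varnish_jar [(array([237., 227.]), 0.98)]
sanding_block [(array([253., 258.]), 0.92)]
brush [(array([303., 282.]), 0.56)]
screwdriver [(array([273., 227.]), 0.88)]
glue [(array([275., 324.]), 0.64)]
offcut [(array([334., 300.]), 0.85)]
rinse_pot [(array([344., 198.]), 0.84)]
top cam pos (array([ 0.31234036, -0.08973756,  1.13918195]), array([ 0.18919823,  0.00254965, -0.9819356 ]))
lip_edge [(array([153., 174.]), 0.88)]
arrow_tip [(array([207., 139.]), 0.46)]
hood [(array([161., 167.]), 0.74)]
stain_tin [(array([144., 260.]), 0.84)]
varnish_jar [(array([226., 238.]), 0.74), (array([183., 333.]), 0.74)]
sanding_block [(array([197., 268.]), 0.75)]
brush [(array([187., 336.]), 0.76)]
screwdriver [(array([233., 291.]), 0.82)]
glue [(array([143., 312.]), 0.72)]
offcut []
rinse_pot [(array([263., 375.]), 0.81)]
1.2 [0.20316389 0.6437075  0.22256633] [[ 0.301 -0.    -0.954]
 [ 0.954  0.     0.301]
 [ 0.    -1.     0.   ]] 0.0187
```

View pics.

View pics/side0.png

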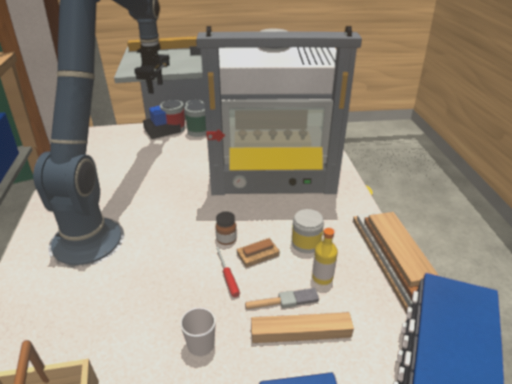

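View pics/top0.png

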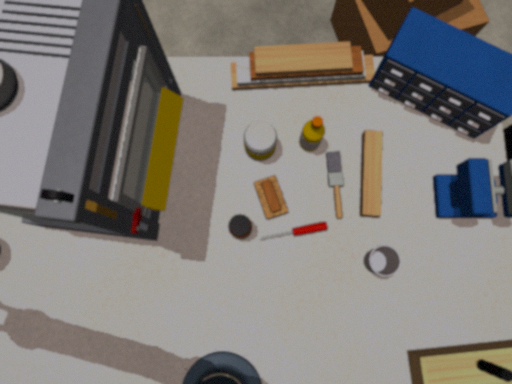

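Run:
```python
import cv2,numpy as np
a=cv2.imread('pics/side0.png')[20:200,190:370]; b=cv2.imread('pics/top0.png')[70:250,60:200]
cv2.imwrite('pics/c1.png',np.hstack([cv2.resize(a,None,fx=3.2,fy=3.2,interpolation=2)[:576,:420],np.zeros((576,4,3),np.uint8),cv2.resize(b,None,fx=3.2,fy=3.2,interpolation=2)[:,70:]])[:, :800])
```

```text
(no output)
```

View pics/c1.png

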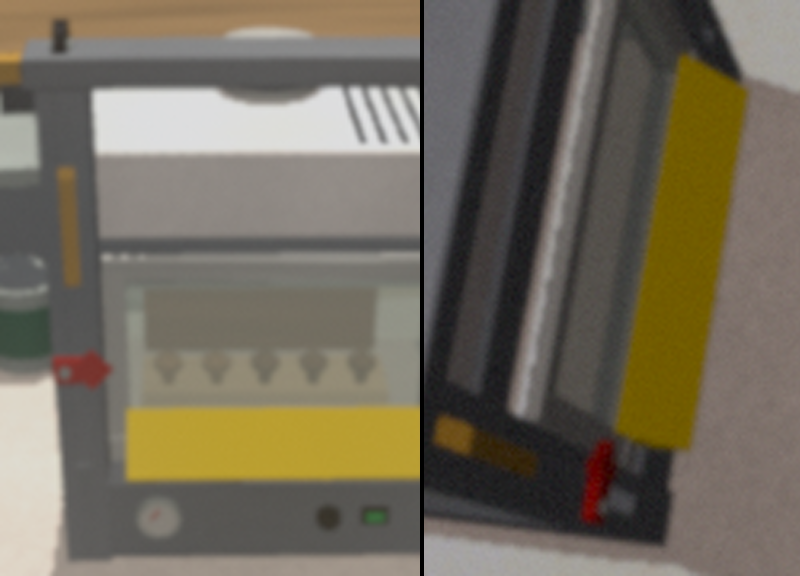

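Run:
```python
from h import *
from scipy.optimize import least_squares
S,T=cam('side'),cam('top')
im=cv2.imread('pics/side0.png').astype(int)
ye=((im[...,2]-im[...,0]>90)&(abs(im[...,2]-im[...,1])<60)).astype(np.uint8)
n,l,st,_=cv2.connectedComponentsWithStats(ye); k=1+st[1:,4].argmax(); print('side yellow',st[k])
print('arrow tri',tri([ray(S,(135.6,224.7)),ray(T,(207.5,138.4))]))
x1=st[k][0]+st[k][2]-.5; y1=st[k][1]+st[k][3]-.5
def pts(p):
    x,y,a,s,h=p; c,sn=np.cos(a),np.sin(a); M=np.array([[c,-sn,0],[sn,c,0],[0,0,1]])
    W=lambda q:M@np.array(q)+[x,y,0]
    z=.106+s
    return ([W((-.050,.15,z-.004)),W((-.050,-.15,z-.004)),W((-.0175,.162,h))],[W((-.052,.15,z)),W((-.052,-.15,z)),W((-.0175,.162,h))])
obs=np.array([(229.7,170),(x1,y1),(224.7,135.6),(165,210.6),(182.5,98.7),(138.4,207.5)])
f=lambda p:(np.vstack([proj(S,pts(p)[0]),proj(T,pts(p)[1])])-obs).ravel()
r=least_squares(f,[.55,.3,1.5,0.02,.25]); print(r.x.round(4),r.fun.round(1),'lip',pts(r.x)[1][:2],'rise',r.x[4]-.106-r.x[3])
p=r.x;np.save('fit.npy',p)
for q in ['stain_tin','varnish_jar','glue','sanding_block','rinse_pot']:
    b=bot.tip_of('side',q); o,v=ray(S,b[0]['pixel']); print(q,(o-v*o[2]/v[2]).round(3))
```

```text
side yellow [ 230  147   92   23 2001]
arrow tri [0.45078459 0.1743046  0.23416952]
[0.6133 0.1741 1.4617 0.023  0.2342] [-0.5  0.5  0.4  0.  -0.2  0.  -0.2  0.3  0.  -0.7 -0.   0.1] lip [array([0.45853797, 0.13875939, 0.12896125]), array([0.75675336, 0.10608555, 0.12896125])] rise 0.10524357206862578
stain_tin [ 0.667 -0.086  0.   ]
varnish_jar [ 0.432 -0.039  0.   ]
glue [ 0.686 -0.23   0.   ]
sanding_block [ 0.517 -0.119 -0.   ]
rinse_pot [ 0.335 -0.407  0.   ]
```

Call:
servo_tool:
  deltas:
    - [[-0.018,-0.045,0,0,0,0],[-0.018,-0.045,0,0,0,0],[-0.018,-0.045,0,0,0,0],[-0.018,-0.045,0,0,0,0],[-0.018,-0.045,0,0,0,0],[-0.018,-0.045,0,0,0,0],[-0.018,-0.045,0,0,0,0],[-0.018,-0.045,0,0,0,0],[-0.018,-0.045,0,0,0,0],[-0.018,-0.045,0,0,0,0],[0,0,0,0,0,0]]
  hand: -1

```text
time: 2.55
tcp_pos: [0.1512, 0.4755, 0.6606]
tool_rot: [-1.33, -0.989, 0.967]
wrist_force: [0.5, 0.3, 0.3]
grip_width: 0.081
```

Call:
servo_tool:
  deltas:
    - [[-0.001,0,-0.024,0,2.75,0],[-0.0023,0,-0.048,0,5.5,0],[-0.0023,0,-0.048,0,5.5,0],[-0.0023,0,-0.048,0,5.5,0],[-0.0023,0,-0.048,0,5.5,0],[-0.0023,0,-0.048,0,5.5,0],[-0.0023,0,-0.048,0,5.5,0],[-0.0023,0,-0.048,0,5.5,0],[-0.0023,0,-0.048,0,5.5,0],[-0.0023,0,-0.048,0,5.5,0],[-0.0023,0,-0.048,0,5.5,0],[-0.0023,0,-0.048,0,5.5,0],[-0.0023,0,-0.048,0,5.5,0],[-0.0023,0,-0.048,0,5.5,0],[-0.0023,0,-0.048,0,5.5,0],[0,0,0,0,0,0]]

```text
time: 4.15
tcp_pos: [0.4941, -0.0735, 0.6523]
tool_rot: [-1.565, 0.114, -0.114]
wrist_force: [-0.2, -0.1, 0.5]
grip_width: 0.007
```

```bash
cat > st.py <<'E'
from h import *
s=bot.get_state();M=R.from_rotvec(s['tool_rot']).as_matrix();print(s['time'],s['tcp_pos'],'q',np.round(s['qpos'],2),'\n',M.round(3),np.round(s['wrist_force'],1))
a=np.load('fit.npy')[2];h=np.array([np.cos(a),np.sin(a),0]);l=np.array([-np.sin(a),np.cos(a),0])
d=np.array(s['tcp_pos'])-[*np.load('fit.npy')[:2],0]
print('hood frame',d@h,d@l,d[2]);print('tool comps of hood x,y,up',(M.T@h).round(3),(M.T@l).round(3),M[2].round(3))
E
python3 st.py
```

```text
4.15 [ 0.49406282 -0.07345498  0.65234541] q [-0.62  0.13  0.85  1.09 -0.11  1.96  0.04] 
 [[ 0.989  0.     0.145]
 [-0.145  0.003  0.989]
 [-0.    -1.     0.003]] [-0.2 -0.1  0.5]
hood frame -0.2590828627996567 0.09157361579458992 0.6523454140735551
tool comps of hood x,y,up [-0.036  0.003  0.999] [-0.999 -0.    -0.036] [-0.    -1.     0.003]
```

Call:
servo_tool:
  deltas:
    - [[0,0.045,0,0,0,0],[0,0.045,0,0,0,0],[0,0.045,0,0,0,0],[0,0.045,0,0,0,0],[0,0.045,0,0,0,0],[0,0.045,0,0,0,0],[0,0,0,6,0.5,0],[0,0,0,6,0,0],[0,0,0,6,0,0],[0,0,0,6,0,0],[0,0,0,6,0,0],[0,0,0,6,0,0],[0,0,0,6,0,0],[0,0,0,6,0,0],[0,0,0,6,0,0],[0,0,0,6,0,0],[0,0,0,0,0,0]]

```text
time: 5.85
tcp_pos: [0.4954, -0.0651, 0.3791]
tool_rot: [-0.516, 0.045, -0.136]
wrist_force: [0.2, 0.0, 0.2]
grip_width: 0.005
```

```bash
python3 st.py; python3 -c "
from h import *
cv2.imwrite('pics/s1.png',bot.camera('side')[...,::-1])"
```

```text
5.85 [ 0.49543111 -0.06510795  0.37912341] q [-0.04  0.36  0.78  1.83 -1.04  1.83  0.8 ] 
 [[ 0.99   0.119  0.077]
 [-0.141  0.861  0.489]
 [-0.008 -0.495  0.869]] [0.2 0.  0.2]
hood frame -0.25063645465744827 0.09112256293167913 0.3791234071915645
tool comps of hood x,y,up [-0.033  0.869  0.494] [-0.999 -0.024 -0.023] [-0.008 -0.495  0.869]
```

View pics/s1.png

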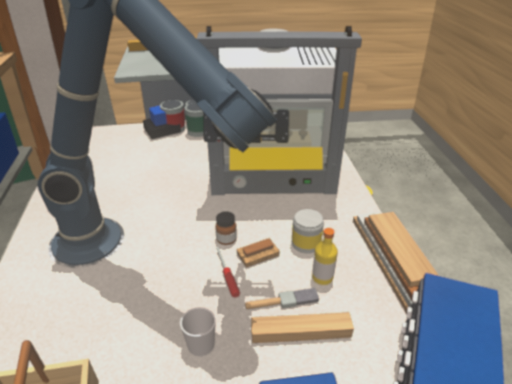

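Call:
servo_tool:
  deltas:
    - [[0.0012,0.03,-0.0167,0,0,0],[0.0012,0.03,-0.0167,0,0,0],[0.0012,0.03,-0.0167,0,0,0],[0.0012,0.03,-0.0167,0,0,0],[0.0012,0.03,-0.0167,0,0,0],[0.0012,0.03,-0.0167,0,0,0],[0.0012,0.03,-0.0167,0,0,0],[0.0012,0.03,-0.0167,0,0,0],[0.0012,0.03,-0.0167,0,0,0],[0,0,0,0,0,0]]

```text
time: 6.9
tcp_pos: [0.528, 0.0966, 0.1171]
tool_rot: [-0.515, 0.038, -0.129]
wrist_force: [-1.4, 0.4, -0.1]
grip_width: 0.007
```

```bash
python3 st.py
```

```text
6.9 [0.52799458 0.09658227 0.11713687] q [ 0.62  0.66 -0.47  2.06 -1.03  0.94  0.93] 
 [[ 0.991  0.113  0.069]
 [-0.132  0.862  0.489]
 [-0.004 -0.493  0.87 ]] [-1.4  0.4 -0.1]
hood frame -0.08636150311125056 0.07636292926052704 0.11713686902222935
tool comps of hood x,y,up [-0.024  0.87   0.493] [-1.    -0.019 -0.015] [-0.004 -0.493  0.87 ]
```

```bash
python3 -c "
from h import *
a=bot.camera('side')[...,::-1];b=bot.camera('wrist')[...,::-1];cv2.imwrite('pics/s2.png',cv2.resize(np.hstack([a[60:360,60:460],b[:300,56:456]]),None,fx=1,fy=1))"
```

```text
(no output)
```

View pics/s2.png

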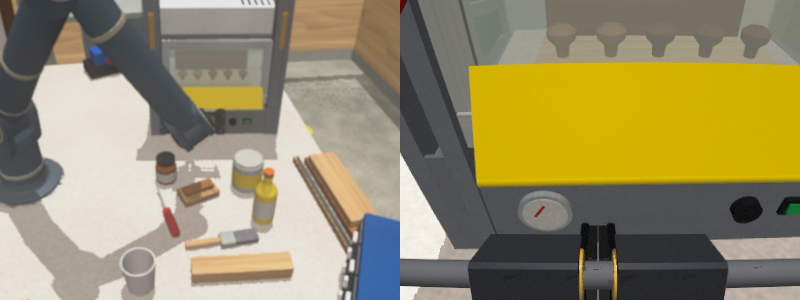

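Call:
servo_tool:
  deltas:
    - [[0,0.0053,-0.0093,0,0,0],[0,0.0053,-0.0093,0,0,0],[0,0.0053,-0.0093,0,0,0],[0,0,0,0,0,0],[0,0.0122,0.0069,0,0,0],[0,0.0122,0.0069,0,0,0],[0,0.0122,0.0069,0,0,0],[0,0.0122,0.0069,0,0,0],[0,0,0,0,0,0],[0,0,0,0,0,0]]

```text
time: 8.0
tcp_pos: [0.5372, 0.1489, 0.0864]
tool_rot: [-0.518, 0.034, -0.134]
wrist_force: [-0.3, 0.2, -0.8]
grip_width: 0.004
```

```bash
python3 st.py
```

```text
8.0 [0.53721148 0.14893122 0.08638206] q [ 0.66  0.77 -0.65  2.07 -1.03  0.74  0.92] 
 [[ 0.991  0.119  0.066]
 [-0.136  0.86   0.491]
 [ 0.001 -0.496  0.868]] [-0.3  0.2 -0.8]
hood frame -0.03332012245399643 0.07290233388145376 0.0863820600415198
tool comps of hood x,y,up [-0.027  0.868  0.496] [-1.    -0.024 -0.012] [ 0.001 -0.496  0.868]
```

Call:
servo_tool:
  deltas:
    - [[0,-0.0015,0.0026,0,0,0],[0,-0.0015,0.0026,0,0,0],[0,-0.0015,0.0026,0,0,0],[0,-0.0015,0.0026,0,0,0],[0,-0.0015,0.0026,0,0,0],[0,-0.0015,0.0026,0,0,0],[0,-0.0015,0.0026,0,0,0],[0,-0.0015,0.0026,0,0,0],[0,-0.0015,0.0026,0,0,0],[0,-0.0015,0.0026,0,0,0]]

```text
time: 9.0
tcp_pos: [0.537, 0.1489, 0.1164]
tool_rot: [-0.518, 0.035, -0.134]
wrist_force: [0.6, -0.7, -2.9]
grip_width: 0.007
```

```bash
python3 st.py
cat > lip.py <<'E'
from h import *
p=np.load('fit.npy');S=cam('side');im=bot.camera('side')[...,::-1];cv2.imwrite('pics/last.png',im);im=im.astype(int)
ye=((im[...,2]-im[...,0]>90)&(abs(im[...,2]-im[...,1])<60)).astype(np.uint8);ye[:,:215]=0;ye[195:]=0;ye[:,335:]=0
c0=int(__import__('sys').argv[1]) if len(__import__('sys').argv)>1 else 300
rows=[np.nonzero(ye[:,c])[0] for c in range(c0,318)]
b=np.median([r.max() for r in rows if len(r)])+.5; t=np.median([r.min() for r in rows if len(r)])-.5
from scipy.optimize import brentq
a=p[2];l=np.array([-np.sin(a),np.cos(a),0]);h=np.array([np.cos(a),np.sin(a),0])
P=lambda z:np.array([p[0],p[1],0])-.05*h-.1*l+[0,0,z-.004]
print('bottom row',b,'top',t,'lip z',brentq(lambda z:proj(S,P(z))[0,1]-b,0,.5),'arrow z',p[4])
E
python3 lip.py
```

```text
9.0 [0.53704453 0.1489454  0.11643794] q [ 0.66  0.71 -0.66  2.07 -1.03  0.78  0.86] 
 [[ 0.991  0.118  0.067]
 [-0.136  0.86   0.492]
 [ 0.001 -0.496  0.868]] [ 0.6 -0.7 -2.9]
hood frame -0.03332420695682471 0.0730698307555353 0.1164379373034022
tool comps of hood x,y,up [-0.027  0.868  0.496] [-1.    -0.024 -0.013] [ 0.001 -0.496  0.868]
bottom row 165.5 top 143.5 lip z 0.14483254751275046 arrow z 0.23420481832491236
```

Call:
servo_tool:
  deltas:
    - [[0,-0.002,0.0035,0,0,0],[0,-0.002,0.0035,0,0,0],[0,-0.002,0.0035,0,0,0],[0,-0.002,0.0035,0,0,0],[0,-0.002,0.0035,0,0,0],[0,-0.002,0.0035,0,0,0],[0,-0.002,0.0035,0,0,0],[0,-0.002,0.0035,0,0,0],[0,-0.002,0.0035,0,0,0],[0,-0.002,0.0035,0,0,0],[0,-0.002,0.0035,0,0,0],[0,-0.002,0.0035,0,0,0],[0,-0.002,0.0035,0,0,0],[0,-0.002,0.0035,0,0,0],[0,-0.002,0.0035,0,0,0],[0,-0.002,0.0035,0,0,0],[0,-0.002,0.0035,0,0,0],[0,-0.001,0.0017,0,0,0],[0,-0.001,0.0017,0,0,0],[0,0,0,0,0,0]]

```text
time: 11.05
tcp_pos: [0.537, 0.1494, 0.1895]
tool_rot: [-0.517, 0.034, -0.133]
wrist_force: [-0.5, -2.0, -0.9]
grip_width: 0.005
```

```bash
python3 st.py; python3 lip.py
python3 - <<'E'
from h import *
print(bot.tip_of('side','lip_edge'),bot.tip_of('side','arrow_tip'))
a=cv2.imread('pics/last.png'); cv2.imwrite('pics/c2.png',cv2.resize(a[100:250,190:370],None,fx=4,fy=4,interpolation=2))
E
```

```text
11.05 [0.53700074 0.14943856 0.18945228] q [ 0.68  0.57 -0.67  2.05 -1.01  0.89  0.73] 
 [[ 0.991  0.118  0.066]
 [-0.135  0.861  0.491]
 [ 0.001 -0.495  0.869]] [-0.5 -2.  -0.9]
hood frame -0.032838758514780755 0.07316707191901667 0.18945228281017976
tool comps of hood x,y,up [-0.027  0.868  0.495] [-1.    -0.024 -0.012] [ 0.001 -0.495  0.869]
bottom row 145.5 top 122.5 lip z 0.218158284509103 arrow z 0.23420481832491236
[{'pixel': [145.5, 278.5], 'confidence': 0.93}, {'pixel': [333.8, 300.1], 'confidence': 0.34}] []
```

View pics/c2.png

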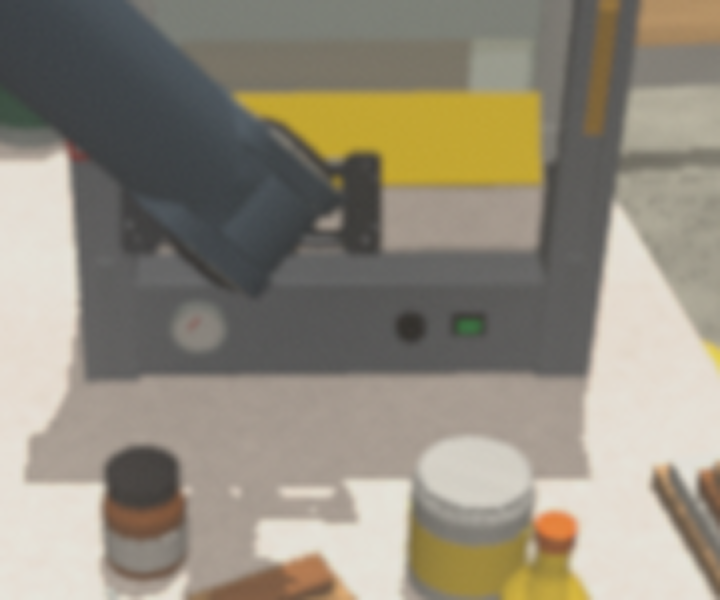

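Call:
servo_tool:
  deltas:
    - [[0,-0.0015,0.0026,0,0,0],[0,-0.0015,0.0026,0,0,0],[0,-0.0015,0.0026,0,0,0],[0,-0.0015,0.0026,0,0,0],[0,-0.001,0.0017,0,0,0],[0,-0.0008,0.0013,0,0,0],[0,0,0,0,0,0]]

```text
time: 11.9
tcp_pos: [0.5368, 0.1494, 0.205]
tool_rot: [-0.517, 0.034, -0.133]
wrist_force: [1.0, -1.1, -0.5]
grip_width: 0.006
```

```bash
python3 st.py; python3 lip.py
python3 - <<'E'
from h import *
T,W=cam('top'),cam('wrist')
for n in ['top','wrist']:
    im=bot.camera(n)
    cv2.imwrite(f'pics/{n}3.png',im[...,::-1])
    for q in ['lip_edge','arrow_tip']: print(n,q,[(x['pixel'],round(x['confidence'],2)) for x in bot.tip_of(n,q)[:2]])
a=cv2.imread('pics/wrist3.png');cv2.imwrite('pics/c3.png',np.hstack([cv2.resize(a,(400,300)),cv2.resize(cv2.imread('pics/top3.png')[70:250,60:200],None,fx=2.2,fy=2.2)[:300]]))
E
```

```text
11.9 [0.53677796 0.14935912 0.20495077] q [ 0.68  0.54 -0.67  2.04 -1.    0.91  0.7 ] 
 [[ 0.991  0.118  0.066]
 [-0.135  0.861  0.491]
 [ 0.001 -0.495  0.869]] [ 1.  -1.1 -0.5]
hood frame -0.03294198363245697 0.07337987530477377 0.20495076994595526
tool comps of hood x,y,up [-0.026  0.868  0.495] [-1.    -0.023 -0.012] [ 0.001 -0.495  0.869]
bottom row 141.5 top 118.5 lip z 0.232290084754073 arrow z 0.23420481832491236
top lip_edge [([140.7, 165.4], 0.82)]
top arrow_tip [([209.6, 138.3], 0.52)]
wrist lip_edge [([239.1, 405.3], 0.67)]
wrist arrow_tip [([194.4, 83.8], 0.9)]
```

View pics/c3.png

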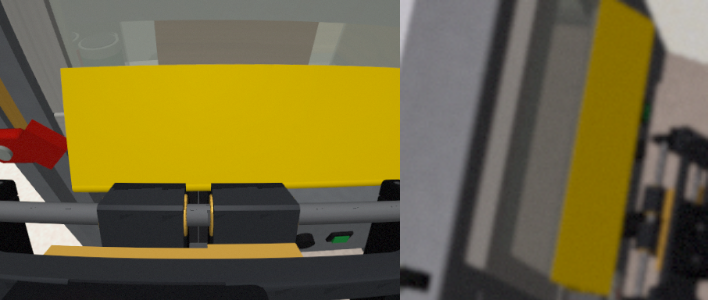

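Run:
```python
from h import *
p=np.load('fit.npy');a=p[2];h=np.array([np.cos(a),np.sin(a),0]);O=np.array([p[0],p[1],0]);W=cam('wrist');l=np.array([-np.sin(a),np.cos(a),0])
def at(px,x):
    o,v=ray(W,px);q=o+v*((x-(o-O)@h)/(v@h));return (q-O)@l,q[2]
print('arrow',at((194.4,83.8),-.0175),at((194.4,83.8),-.023),at((194.4,83.8),-.012))
s=512/400; s2=384/300
print('lip left end edge',at((190*s2,74*s),-.052),'mid',at((239.1,405.3),-.052))
print('wrist vs side arrow tri',tri([ray(W,(194.4,83.8)),ray(cam('side'),(135.6,224.7))]))
```

```text
arrow (np.float64(0.1664565604978001), np.float64(0.22857468189327565)) (np.float64(0.1622387669409818), np.float64(0.23426756837394275)) (np.float64(0.17067435405461837), np.float64(0.22288179541260852))
lip left end edge (np.float64(0.1479683624824981), np.float64(0.23117666416698682)) mid (np.float64(8.612541202856257e-05), np.float64(0.229000315788347))
wrist vs side arrow tri [0.45095936 0.16626158 0.23771071]
```

Call:
servo_tool:
  deltas:
    - [[0,-0.0006,0.001,0,0,0],[0,-0.0006,0.001,0,0,0],[0,0,0,0,0,0],[0,0,0,0,0,0],[0,0.002,-0.0035,0,0,0],[0,0.003,-0.005,0,0,0],[0,0.005,-0.0087,0,0,0],[0,0.005,-0.0087,0,0,0],[0,-0.0087,-0.005,0,0,0],[0,-0.0174,-0.01,0,0,0],[0,-0.0174,-0.01,0,0,0],[0,-0.0174,-0.01,0,0,0],[0,-0.0174,-0.01,0,0,0],[0,-0.025,0.002,0,0,0],[0,-0.025,0.002,0,0,0],[0,-0.025,0.002,0,0,0],[0,-0.025,0.002,0,0,0],[0,0,0,0,0,0],[0,0,0,0,0,0]]

```text
time: 14.15
tcp_pos: [0.5133, -0.0228, 0.2329]
tool_rot: [-0.518, 0.034, -0.134]
wrist_force: [-0.2, 1.1, -0.1]
grip_width: 0.005
```

```bash
python3 st.py; python3 lip.py
python3 - <<'E'
from h import *
p=np.load('fit.npy');a=p[2];h=np.array([np.cos(a),np.sin(a),0]);O=np.array([p[0],p[1],0])
bot.camera('wrist')
for q,x in [('lip_edge',-.052),('arrow_tip',-.0175)]:
    W=cam('wrist');b=bot.tip_of('wrist',q)
    for r in b[:1]:
        o,v=ray(W,r['pixel']);P=o+v*((x-(o-O)@h)/(v@h));print(q,r['confidence'],P)
cv2.imwrite('pics/side5.png',bot.camera('side')[60:360,130:430,::-1].repeat(2,0).repeat(2,1))
E
```

```text
14.15 [ 0.51334222 -0.02279594  0.23291038] q [ 0.9   0.52 -0.55  1.92 -0.81  1.22  0.7 ] 
 [[ 0.991  0.119  0.067]
 [-0.137  0.86   0.491]
 [ 0.001 -0.496  0.868]] [-0.2  1.1 -0.1]
hood frame -0.2066254005030158 0.07792631637406469 0.23291038316510979
tool comps of hood x,y,up [-0.028  0.868  0.496] [-1.    -0.025 -0.013] [ 0.001 -0.496  0.868]
bottom row 141.5 top 118.5 lip z 0.232290084754073 arrow z 0.23420481832491236
lip_edge 0.71 [0.60768155 0.12241854 0.23022316]
arrow_tip 0.93 [0.45292322 0.17408102 0.23304939]
```

View pics/side5.png

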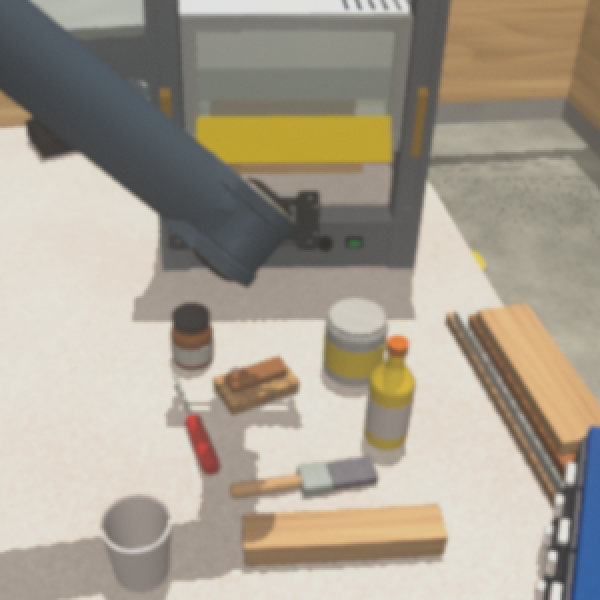

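```bash
python3 -c "
from station import bot
s=bot.get_state();print(s['time'],s['wrist_force'],bot.sign_off())"
```

```text
the job is handed in; nothing more can be done
14.4 [-0.30517888 -0.01112846 -0.13075671] None
```

I pushed the hood window up from under the yellow lip, at about 30–40 mm/s and slower near the end. I then lowered the hand off the lip, backed it about 17 cm away, and handed the job in at 14.4 s.

**Height:** the lip edge stands about 2–3 mm below the arrow point, within the 10 mm allowed. The side camera gave lip 0.232 m against arrow 0.234 m from the starting fit. The wrist camera gave 0.230 m against 0.233 m.

**Disagreement:** while the hand was still under the lip, other estimates of the arrow height spread from 0.229 to 0.238 m. They depended on the depth I assumed for the arrow point. Against all of these the lip is still within 10 mm.

**Last push:** I added about 2 mm at the end, but the side camera read the same lip height before and after. It may not have moved the window noticeably.

**Window at rest:** the side camera's lip reading had not changed after I withdrew the hand. I did not measure the window's speed directly.

**Bench and robot:** in the last side picture every bench item looked upright and in its original place, judged by eye only. The wrist force was about 0.3 N, so the robot was touching nothing.

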